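Show an oil bottle's base to the date-code reader

TASK

Take the tall slim oil bottle out of the wooden crate and hold it up to the date-code reader so that the lens can read the code stamped under the bottle: cap end up and away from the lens, underside squarely facing the lens, centred on it and about 6 cm from the glass. Do not bump the reader, leave the other jars and bottles and the measuring cup where they are, and finish still holding the bottle there, steady in the air.

Things in the scene. Friction and masses are not known exactly. Their poses are not given: they have to be found in the camera images.
- oil_bottle: Tall slim bottle (sizes here in mm), the tallest piece, upright in any of the crate's cells: green glass, round, 190 high, 0.2 to 0.4 kg. Body 52 diameter up to 100 high, tapering to a 26 neck at 132; black cap 30 diameter from 150 to 190, fixed fast, can be gripped from above. Origin: centre of the underside (where the code is); z runs from there to the cap.
- crate: Open light-wood crate, fixed to the counter, 175 x 175 outside, 70 high, walls and floor 8 thick, divided by a cross into 2 x 2 cells about 75 wide whose centres lie about 42 from the crate's centre in x and y; one bottle or jar stands in each cell. Origin: centre of the underside, z up. It may be turned by up to 0.35 rad, and stands to the robot's left or right.
- reader: Date-code reader, fixed to the counter on the other side from the crate: dark foot 120 x 100 x 14 and a short grey neck carrying the tilted head. Origin on the counter directly below the lens; z up, -x (turned with it) is the side to which the head looks, roughly towards the robot.
- reader_head: The reader's grey head, 80 x 80 x 37, with a white ring (60 diameter) around a black round lens on its upper face, fixed on the reader. Origin: centre of the lens glass, 70 above the counter. z is the optical axis, pointing out of the lens: up and leaning 35 degrees from vertical towards the reader's -x side. The bottle is presented with its underside's centre on this axis, 60 out, and its own z along this z.
- squat_bottle: Short fat bottle in the crate, green glass, 64 diameter, 125 high, black cap 32 in diameter. Not to be disturbed. Origin: centre of the underside, z up.
- wide_jar: Wide jar in the crate, green glass, 66 diameter, 106 high, broad black lid 62 in diameter. Not to be disturbed. Origin: centre of the underside, z up.
- small_jar: Small jar in the crate, green glass, 54 diameter, 86 high, black lid 48 in diameter. Not to be disturbed. Origin: centre of the underside, z up.
- measure_cup: Steel measuring cup standing mouth up on the counter at the robot's left, 72 mouth diameter, 70 high. Not to be disturbed. Origin: centre of the underside, z up.
There are look-alikes about, which are no part of the job. Of the things that look like the crate, the larger one is meant.

How it is judged:
By the outcome, as a careful person would: the job done as asked, in the order asked, and still so for the second after the job is handed in, while the arm keeps its last pose, push and grip.
It also fails if it takes over 34 s, if anything falls off the work surface, if the arm or the gripper's body presses on something with over 40 N, if the wrist force passes 120 N, or if a joint passes its speed limit or range.

ROBOT

A 7-joint arm with a two-finger parallel gripper is mounted at the origin on the work surface. World frame = base frame: x ahead of the robot, y to its left, z up, the work surface at z = 0. Lengths are in m, angles in rad, forces in N, time in s.
With the tool pointing down it reaches from about 0.425 to 0.925 m from the base axis. Payload 6.8 kg.
Tool frame: the origin (TCP) lies between the finger pads; the fingertips stand 14 mm ahead of it and the grasp point (between the pads) lies 5 mm behind it; z points along the fingers, y is the line along which they close (so a half turn about z gives the same grasp; the last joint's range is limited). The gripper opens to 85 mm and grips with 20 to 120 N. Pads are 22 mm wide; open, the fingers measure 114 mm over their backs; the gripper's body (76 mm by 85 mm) begins 54 mm behind the grasp point. The pads swing forward as they close: fully open they stand 13 mm farther back than shut.
Start: joints at [-1.457, 0.477, 0.022, 1.555, -0.011, 1.109, -0.083], TCP at [0.148, 0.658, 0.245] pointing down, gripper open.
Joint ranges: [-2.96, 2.96], [-0.34, 2.1], [-1.41, 1.46], [0.24, 2.44], [-1.37, 4.51], [0.17, 1.92], [-2.96, 2.96]. Speed limits (rad/s): [2.39, 2.39, 3.14, 3.14, 3.14, 3.14, 3.14].

INTERFACE

Orientations are given as a rotation vector (axis times angle).
In Python, from bench import r, eyes, ticket gives the robot as it stands. The module is installed in compiled form; this text tells all that it offers.
- The arm moves only by the tool arm_command, never from a script. Its argument "plan" is text: rows parted by semicolons, each of 4 numbers parted by spaces: the shift along the tool's x, y, z in m, then the turn about the tool's z in degrees. In form: tx ty tz yaw; .... A call has 1 to 20 rows; each row shifts and turns the commanded pose from where the row before left it, along the tool's axes as they then stand; what a row does not reach is not made up. A row lasts 1/8 s, in which the tool goes at most 62.5 mm and 10.7 degrees, less where a joint would pass 70% of its speed; a pose out of reach is approached as far as the arm can. A call is refused whole if a number of a shift passes 0.0625 or a number of a turn 10.7, either way. A call with a gripper value outside its range is refused whole. "hand" is the closure, from -1 (fully open) to 1 (shut), set as the call begins (left out, the last holds). The fingers move at their own pace and stop on an object; "grip_force" is the grip in N (left out, the last holds). Time passes only in rows, so rows that do not move let the fingers close. It gives the time, the measured TCP pose, the force, the opening and the grip force at its end, in the units of the state.
- r.get_obs(): the state, without advancing time (a new reading comes with each control period).
- eyes.grab_frame(name): name is "scene" or "top" or "wrist"; returns (picture, depth): 384x512x3 uint8, red, green, blue; 384x512 float32, m along the optical axis (not along the pixel's ray), 0 where there is no reading.
- eyes.calibration(name): a dict with "fov_y" (degrees; the focal length in pixels is half the picture's height over the tangent of half this angle, whatever the lens; pixels are square), "cx", "cy" (the principal point, pixels), "k1" (the pictures are not rectified: a ray, as slopes to the right and down, at radius r is drawn at 1 + k1 r^2 times it, then the intrinsics apply), "origin" and "attitude" of the camera in the world; the wrist camera has in their place "tool_from_camera" (4x4, takes a point from camera to tool coordinates, whose origin is the TCP and whose axes are the flange's). Camera axes: x right, y up, looking along -z (the intrinsics and any distortion apply to the point x, -y, -z); pixel columns grow to the right and rows downward; lengths in m; the calibration is good to about 2 mm. A picture is of the moment at which its call begins: read the wrist's pose just before it. calibration takes no time and is no camera call.
- ticket.hand_in(): hands the job in; it is judged then, once.
The state is a dict: "clock": time; "joints": joint angles; "qvel": joint speeds; "tau": joint torques, N m; "tcp_pos": TCP position; "orientation": TCP orientation; "contact_force": force on the tool from outside, world axes, zero at the start; "moment": the same for the moment, N m; "grip_width": finger opening in m; "gripper_force": force on a finger pad.
Only numpy, scipy, OpenCV 4.12 (cv2) and the standard library are available. Lean on these libraries where they do the work, as an engineer would, in place of code of your own. Each camera call takes 0.05 s, during which the arm holds its last target. There are 200 camera calls.

## Working session

There is one attempt and no reset: what is moved stays moved. The work goes in short steps, Python scripts to look and compute and a tool call to move; the robot and the scene stay as the last step left them, time stands still between calls to the robot, and variables do not carry over. Pictures are saved under pics/ and viewed, at most 10 in all, crops included, and the job is handed in when it is done.

Besides the shell and the picture viewer there is one more tool, called in YAML: its name, and indented under it one key for each argument. arm_command: Moves the arm, as the interface text tells. Its arguments: {"type":"object","properties":{"plan":{"type":"string"},"hand":{"type":"number"},"grip_force":{"type":"number"}},"required":["plan"]}

```bash
mkdir -p pics; cat > h.py <<'E'
import numpy as np, cv2
from scipy.spatial.transform import Rotation as R
from bench import r, eyes, ticket
def grab(n):
    o=r.get_obs(); c=eyes.calibration(n); p,d=eyes.grab_frame(n)
    if n=='wrist':
        T=np.eye(4);T[:3,:3]=R.from_rotvec(o['orientation']).as_matrix();T[:3,3]=o['tcp_pos'];T=T@np.array(c['tool_from_camera'])
    else:
        a=np.array(c['attitude'],float);T=np.eye(4);T[:3,3]=c['origin']
        T[:3,:3]=a if a.shape==(3,3) else R.from_rotvec(a).as_matrix()
    return p,d,c,T
def cloud(d,c,T):
    f=192/np.tan(np.radians(c['fov_y'])/2);h,w=d.shape
    u,v=np.meshgrid(np.arange(w),np.arange(h))
    x=(u-c['cx'])/f;y=(v-c['cy'])/f;X,Y=x.copy(),y.copy()
    for _ in range(8):
        s=1+c['k1']*(X*X+Y*Y);X=x/s;Y=y/s
    P=np.stack([X*d,-Y*d,-d],-1)@T[:3,:3].T+T[:3,3]
    P[d==0]=np.nan
    return P
E
python3 - <<'E'
from h import *
print(r.get_obs())
for n in ['scene','top']:
    p,d,c,T=grab(n);print(c);P=cloud(d,c,T);np.save(n+'.npy',P)
    cv2.imwrite(f'pics/{n}0.png',cv2.resize(p[:,:,::-1],(800,600)))
print(eyes.calibration('wrist'))
E
```

```text
{'clock': 0.0, 'joints': array([-1.45706929,  0.47781051,  0.0223516 ,  1.55645124, -0.01147387,
        1.10929162, -0.08310046]), 'qvel': array([ 0.00059145, -0.00150418, -0.00085242,  0.00034176, -0.00032746,
        0.00157238, -0.00043087]), 'tau': array([-2.09317623e-04, -5.96438742e+01,  1.60765104e+00, -2.81200022e+01,
        1.23702458e-02,  9.25536908e-03, -2.65579292e-07]), 'tcp_pos': array([0.14841101, 0.65790417, 0.24431904]), 'orientation': array([-3.47692053e-01, -3.12225397e+00,  2.87764591e-03]), 'contact_force': array([-0.28099546, -0.37955744, -0.20279405]), 'moment': array([ 0.01541987, -0.02418391,  0.05481593]), 'gripper_force': 0.0, 'grip_width': 0.0855816846245689}
{'fov_y': 52.47530464614034, 'cx': 256.6941195344598, 'cy': 195.16256149766912, 'k1': 0.03231178272072512, 'origin': array([1.09029716, 0.74694285, 0.6990679 ]), 'attitude': array([0.40054481, 1.11678338, 2.28813918])}
{'fov_y': 49.888230340238906, 'cx': 258.01340819286855, 'cy': 190.0670868236631, 'k1': -0.13173229367795938, 'origin': array([0.50188765, 0.0729142 , 1.360015  ]), 'attitude': array([ 0.05412418, -0.05547104, -1.57823511])}
{'fov_y': 69.24996356276395, 'cx': 254.85043494425219, 'cy': 191.32619636119713, 'k1': -0.015450981015308998, 'tool_from_camera': array([[-5.15646988e-04,  9.51232352e-01,  3.08474873e-01,
         7.75162226e-02],
       [ 9.99998663e-01,  9.69115954e-04, -1.31682735e-03,
        -6.62343898e-04],
       [-1.55155670e-03,  3.08473781e-01, -9.51231580e-01,
        -1.29015457e-01],
       [ 0.00000000e+00,  0.00000000e+00,  0.00000000e+00,
         1.00000000e+00]])}
```

View pics/top0.png

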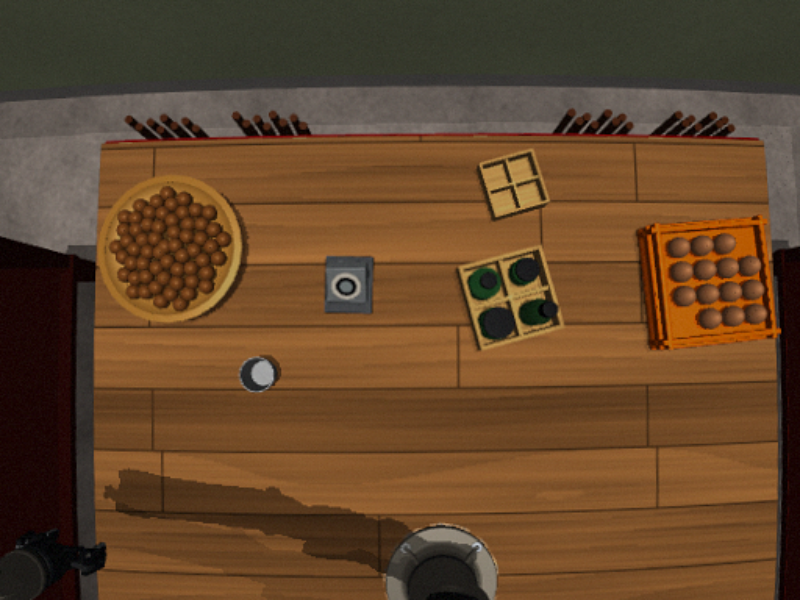

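View pics/scene0.png

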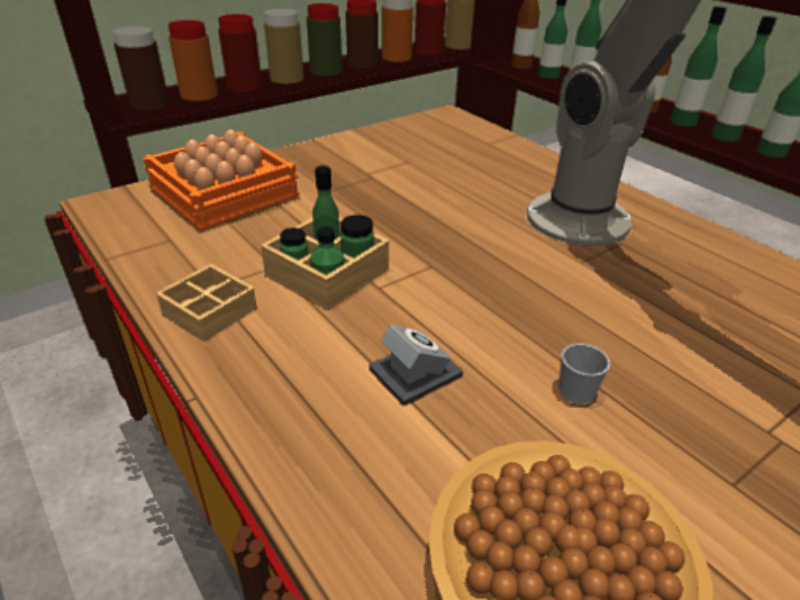

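The top view (800x600) shows the oil bottle's cap at about (548,310) in the crate's near-right cell and the lens at (346,286). The cup is at (258,374). The scene view confirms that the tall bottle stands in the cell nearest the robot, with the reader head leaning towards the robot.

The tool can't be tilted. I'll have to pivot the bottle 35° in the grip, pressing its foot on the counter.

```bash
python3 - <<'E'
from h import *
for n in ['top','scene']:
    P=np.load(n+'.npy').reshape(-1,3)
    P=P[~np.isnan(P).any(1)]
    def st(m,l): Q=P[m]; print(n,l,len(Q),Q.mean(0).round(4) if len(Q) else '',Q.min(0).round(3) if len(Q) else '',Q.max(0).round(3) if len(Q) else '')
    reg=(P[:,0]>.4)&(P[:,0]<.8)&(P[:,1]<.0)&(P[:,1]>-.3)
    st(reg&(P[:,2]>.16)&(P[:,2]<.25),'cap'); st(reg&(P[:,2]>.19)&(P[:,2]<.25),'captop')
    rg=(P[:,0]>.4)&(P[:,0]<.8)&(P[:,1]>.07)&(P[:,1]<.35)
    st(rg&(P[:,2]>.03)&(P[:,2]<.15),'head')
    m=rg&(P[:,2]>.045)&(P[:,2]<.15)
    # plane RANSAC-ish: face with normal ~35deg
    Q=P[m]; best=0;rng=np.random.default_rng(0)
    for _ in range(2000):
        a,b,c=Q[rng.choice(len(Q),3,False)];N=np.cross(b-a,c-a);L=np.linalg.norm(N)
        if L<1e-6: continue
        N/=L;N*=np.sign(N[2])
        if abs(N[2]-np.cos(.611))>.08: continue
        k=abs((Q-a)@N)<.0025
        if k.sum()>best: best=k.sum();K=k
    F=Q[K];c=F.mean(0);N=np.linalg.svd(F-c)[2][2];N*=np.sign(N[2])
    print('face',best,len(Q),c.round(4),N.round(3),'tilt',np.degrees(np.arccos(N[2])),'dir',np.degrees(np.arctan2(N[1],N[0])))
p,d,c,T=grab('top')
cv2.imwrite('pics/lens.png',cv2.resize(p[155:210,195:250,::-1],(550,550),interpolation=cv2.INTER_CUBIC))
p,d,c,T=grab('scene')
cv2.imwrite('pics/lens2.png',cv2.resize(p[195:265,230:300,::-1],(560,560),interpolation=cv2.INTER_CUBIC))
E
```

```text
top cap 104 [ 0.5594 -0.1918  0.1941] [ 0.547 -0.21   0.16 ] [ 0.573 -0.179  0.204]
top captop 84 [ 0.56   -0.1937  0.1985] [ 0.547 -0.21   0.19 ] [ 0.573 -0.179  0.204]
top head 709 [0.6153 0.1927 0.0704] [0.413 0.145 0.03 ] [0.667 0.349 0.092]
face 326 690 [0.6164 0.185  0.0699] [-0.578  0.008  0.816] tilt 35.284445149432024 dir 179.2011904888694
scene cap 165 [ 0.564  -0.1845  0.1852] [ 0.546 -0.205  0.16 ] [ 0.576 -0.174  0.203]
scene captop 71 [ 0.5616 -0.1875  0.1983] [ 0.546 -0.205  0.19 ] [ 0.575 -0.176  0.203]
scene head 1064 [0.6076 0.2243 0.0657] [0.41  0.148 0.03 ] [0.67  0.35  0.091]
face 248 904 [0.6307 0.1944 0.0785] [-0.495  0.028  0.868] tilt 29.74522475535277 dir 176.78891368638722
```

```bash
cd pics; python3 -c "
import cv2
a=cv2.imread('lens.png');b=cv2.resize(cv2.imread('lens2.png'),(550,550))
cv2.imwrite('both.png',cv2.resize(cv2.hconcat([a,b]),(800,400)))"
```

```text
(no output)
```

View pics/both.png

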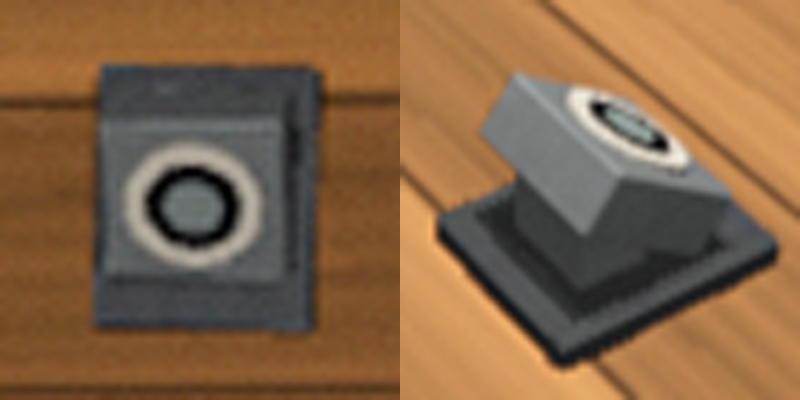

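The lens centre is at about (221.5,183.3) in the native top image and (270.6,216.2) in the scene image. The head is turned only slightly. Next I'll intersect those rays with z=0.07.

```bash
cat >> h.py <<'E'
def ray(u,v,c,T,z):
    f=192/np.tan(np.radians(c['fov_y'])/2)
    x=X=(u-c['cx'])/f;y=Y=(v-c['cy'])/f
    for _ in range(8):
        s=1+c['k1']*(X*X+Y*Y);X=x/s;Y=y/s
    w=T[:3,:3]@[X,-Y,-1]
    return T[:3,3]+w*(z-T[2,3])/w[2]
E
python3 - <<'E'
from h import *
p,d,c,T=grab('top')
px=lambda a,b:(195+a/400*55-.4,155+b/400*55-.4)
print('lens',ray(*px(193,206),c,T,.07))
for q in [(101,66),(319,68),(95,326),(312,328)]: print('foot',ray(*px(*q),c,T,.014))
for q in [(102,118),(104,274),(283,279)]: print('head',ray(*px(*q),c,T,.09 if q[1]<200 else .047))
p,d,c,T=grab('scene'); px=lambda a,b:(230+(a-400)/400*70-.4,195+b/400*70-.4)
print('lens',ray(*px(632,121),c,T,.07))
for q in [(438,223),(562,366),(778,246)]: print('foot',ray(*px(*q),c,T,.014))
E
```

```text
lens [0.6153541  0.18703463 0.07      ]
foot [0.68423786 0.2336603  0.014     ]
foot [0.68238812 0.13491374 0.014     ]
foot [0.56650858 0.23626526 0.014     ]
foot [0.56486626 0.13859915 0.014     ]
head [0.6515912  0.22411207 0.09      ]
head [0.5877476  0.22829163 0.047     ]
head [0.58492205 0.14960547 0.047     ]
lens [0.61097026 0.18630904 0.07      ]
foot [0.68269619 0.14115695 0.014     ]
foot [0.68956798 0.24248961 0.014     ]
foot [0.56824393 0.24066858 0.014     ]
```

arm_command:
  plan: "-.0495 -.0194 0 0;-.0495 -.0194 0 0;-.0495 -.0194 0 0;-.0495 -.0194 0 0;-.0495 -.0194 0 0;-.0495 -.0194 0 0;-.0495 -.0194 0 0;-.0495 -.0194 0 0;-.0175 -.0529 0 0;-.0175 -.0529 0 0;-.0175 -.0529 0 0;-.0175 -.0529 0 0;-.0175 -.0529 0 0;-.0175 -.0529 0 0;-.0175 -.0529 0 0;-.0175 -.0529 0 0;-.0175 -.0529 0 0;-.0175 -.0529 0 0;-.0175 -.0529 0 0"
  hand: -1

```text
clock: 2.68
tcp_pos: [0.5605, -0.1916, 0.2455]
orientation: [0.347, 3.122, 0.0]
contact_force: [1.1, -0.2, 0.4]
grip_width: 0.0853
gripper_force: 0.0
```

arm_command:
  plan: "0 0 0 -6;0 0 0 -5.7;0 0 0 0"

```text
clock: 3.05
tcp_pos: [0.5603, -0.1901, 0.2452]
orientation: [-0.029, -3.141, -0.0]
contact_force: [0.3, -1.3, 0.4]
grip_width: 0.0853
gripper_force: 0.0
```

```bash
cat >> h.py <<'E'
def togo(x,y,z,yaw=179):
    o=r.get_obs();M=R.from_rotvec(o['orientation']).as_matrix()
    a=np.degrees(np.arctan2(M[1,0],M[0,0]))
    print('t',o['clock'],'tcp',o['tcp_pos'].round(4),'xdir',a.round(2),'ztool',M[:,2].round(3),'w',round(o['grip_width'],4),'gf',o['gripper_force'],'F',o['contact_force'].round(2),'q',o['joints'].round(2))
    print('shift tool',(M.T@(np.array([x,y,z])-o['tcp_pos'])).round(4),'turn',-((yaw-a+180)%360-180))
E
python3 - <<'E'
from h import *
togo(.561,-.19,.173)
p,d,c,T=grab('wrist');P=cloud(d,c,T).reshape(-1,3)
m=(P[:,2]>.185)&(P[:,2]<.21)&(np.hypot(P[:,0]-.56,P[:,1]+.19)<.06)
Q=P[m];print(len(Q),Q.mean(0),Q.min(0),Q.max(0))
cv2.imwrite('pics/w1.png',p[:,:,::-1])
E
```

```text
t 3.05 tcp [ 0.5603 -0.1901  0.2452] xdir 178.93 ztool [-0.  0. -1.] w 0.0853 gf 0.0 F [ 0.29 -1.28  0.38] q [-0.04  0.35  0.33  1.78 -0.13  1.03  1.9 ]
shift tool [-0.0007  0.0001  0.0722] turn -0.0744618126440173
1526 [ 0.55919114 -0.19339501  0.1973762 ] [ 0.54635982 -0.20817285  0.18500213] [ 0.57622958 -0.17882944  0.20025178]
```

View pics/w1.png

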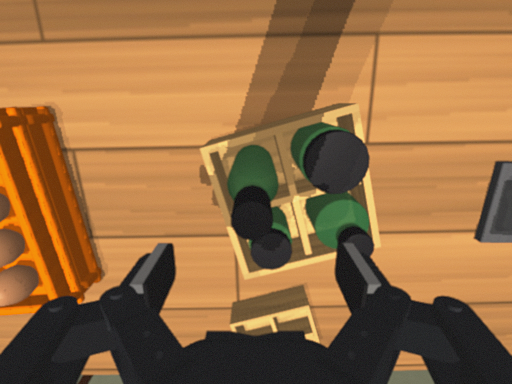

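The cap is at (252,212), and its measured centre is (0.561, -0.1935) with the top at 0.198, which agrees with the given height. Now I'll descend and grip.

arm_command:
  plan: "0 -.0035 .025 0;0 0 .025 0;0 0 .023 0;0 0 0 0"

```text
clock: 3.6
tcp_pos: [0.5592, -0.1929, 0.1708]
orientation: [-0.029, -3.138, -0.001]
contact_force: [-0.1, 0.5, 0.9]
grip_width: 0.0855
gripper_force: 0.0
```

arm_command:
  plan: "0 0 0 0;0 0 0 0;0 0 0 0;0 0 0 0;0 0 0 0"
  hand: 1
  grip_force: 60

```text
clock: 4.22
tcp_pos: [0.561, -0.1935, 0.1733]
orientation: [0.028, 3.14, 0.0]
contact_force: [-0.9, 1.5, 6.6]
grip_width: 0.0288
gripper_force: 59.3
```

arm_command:
  plan: "0 0 -.02 0;0 0 -.04 0;0 0 -.04 0;0 0 0 0"

```text
clock: 4.72
tcp_pos: [0.5618, -0.1943, 0.2752]
orientation: [0.028, 3.136, -0.002]
contact_force: [1.0, 0.7, -1.8]
grip_width: 0.0288
gripper_force: 59.6
```

arm_command:
  plan: "0 0 -.04 0;-.005 .04 0 0;-.005 .05 0 0;-.005 .05 0 0;-.005 .05 0 0;-.005 .05 0 0;0 0 .04 0;0 0 .04 0;0 0 .04 0;0 0 .015 0;0 0 0 0"

```text
clock: 6.1
tcp_pos: [0.5888, 0.0458, 0.1762]
orientation: [-0.028, -3.139, 0.001]
contact_force: [0.5, -1.4, -1.8]
grip_width: 0.0286
gripper_force: 59.8
```

```bash
python3 - <<'E'
from h import *
togo(.59,.045,.165)
p,d,c,T=grab('scene');P=cloud(d,c,T)
cv2.imwrite('pics/s2.png',p[:,:,::-1])
E
```

```text
t 6.1 tcp [0.5888 0.0458 0.1762] xdir 178.98 ztool [-0.003 -0.001 -1.   ] w 0.0286 gf 59.754828214645386 F [ 0.53 -1.44 -1.83] q [-0.35  0.42  0.22  1.84 -0.11  0.9   1.47]
shift tool [-0.0013 -0.0008  0.0112] turn -0.015019812680463929
```

View pics/s2.png

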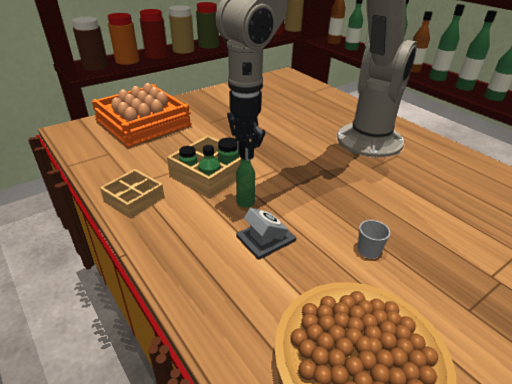

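The bottle hangs upright at (245,195), just clear of the counter. Next I'll loosen the grip to 20 N, touch down, and tilt about 20° first.

arm_command:
  plan: "0 0 .006 0;0 0 .006 0;0 0 .001 0;0 0 0 0;.01 0 0 0;.01 0 0 0;.01 0 0 0;.01 0 .001 0;.01 0 .001 0;.01 0 .0015 0;0 0 0 0"
  grip_force: 20

```text
clock: 7.52
tcp_pos: [0.5334, 0.0477, 0.1651]
orientation: [0.028, 3.131, 0.004]
contact_force: [0.9, 0.0, 24.1]
grip_width: 0.0289
gripper_force: 62.7
```

```bash
cat >> h.py <<'E'
def axis(n='scene'):
    """fit bottle axis from green+black pixels near tcp"""
    p,d,c,T=grab(n);P=cloud(d,c,T);o=r.get_obs();t=o['tcp_pos']
    hsv=cv2.cvtColor(p,cv2.COLOR_RGB2HSV)
    g=(hsv[...,0]>50)&(hsv[...,0]<85)&(hsv[...,1]>110)&(np.linalg.norm(P-t,axis=-1)<.24)&(P[...,2]<t[2])&(P[...,1]>-.03)
    g=cv2.morphologyEx(g.astype(np.uint8),cv2.MORPH_OPEN,np.ones((2,2)))>0
    return p,P[g],np.argwhere(g),T
E
python3 - <<'E'
from h import *
togo(.53,.045,.165)
p,Q,uv,T=axis()
print(len(Q),Q.min(0),Q.max(0),uv.min(0),uv.max(0))
cv2.imwrite('pics/s3.png',cv2.resize(p[90:240,170:330,::-1],(640,600)))
E
```

```text
t 7.525 tcp [0.5334 0.0477 0.1651] xdir 178.98 ztool [ 0.011  0.003 -1.   ] w 0.0289 gf 62.6947295665741 F [ 0.91  0.05 24.09] q [-0.38  0.34  0.21  1.99 -0.1   0.81  1.44]
shift tool [ 0.0033 -0.0028  0.0001] turn -0.02077349802331696
520 [nan nan nan] [nan nan nan] [158 248] [205 267]
```

View pics/s3.png

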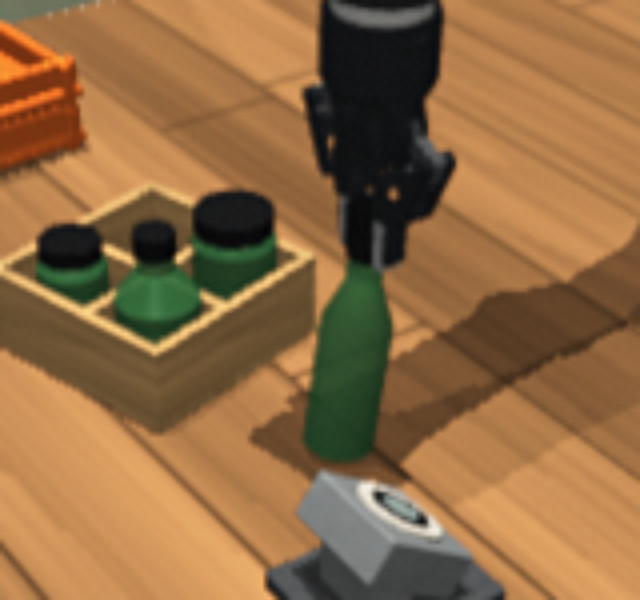

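The bottle is pivoting in the grip: in the crop its body leans from (340,440) up to (370,260). I'll carry on to about 36°.

arm_command:
  plan: ".01 0 .0025 0;.01 0 .003 0;.009 0 .003 0;.0055 0 .0025 0;.0055 0 .0025 0;.0055 0 .0025 0;0 0 0 0;0 0 0 0"
  hand: 1
  grip_force: 30

```text
clock: 8.57
tcp_pos: [0.4853, 0.0482, 0.1488]
orientation: [0.028, 3.138, 0.003]
contact_force: [-10.4, -1.5, 41.6]
grip_width: 0.029
gripper_force: 64.1
```

```bash
cat >> h.py <<'E'
from scipy.optimize import least_squares
def fit(n='scene'):
    p,Q,uv,T=axis(n);Q=Q[~np.isnan(Q).any(1)];t=r.get_obs()['tcp_pos']
    # revolve profile: radius as function of s; unknown base centre b, direction (ax,ay)
    prof=lambda s:np.interp(s,[0,.1,.132,.15],[.026,.026,.013,.013])
    def f(v):
        a=np.array([v[3],v[4],1.]);a/=np.linalg.norm(a)
        w=Q-v[:3];s=w@a;rr=np.linalg.norm(w-np.outer(s,a),axis=1)
        g=t+[0,0,.005]-v[:3]; g=g-(g@a)*a
        return np.r_[(rr-prof(s)),10*np.maximum(0,-s),10*np.maximum(0,s-.15),g*3]
    best=None
    for tx in (0,-.4,-.7):
        v0=[t[0]-tx*.14,t[1],t[2]-.14,tx,0]
        q=least_squares(f,v0,loss='soft_l1',f_scale=.002)
        if best is None or q.cost<best.cost: best=q
    v=best.x;a=np.array([v[3],v[4],1.]);a/=np.linalg.norm(a)
    s=(Q-v[:3])@a
    print(n,len(Q),'base',v[:3].round(4),'axis',a.round(3),'tilt',np.degrees(np.arccos(a[2])).round(1),'dir',np.degrees(np.arctan2(a[1],a[0])).round(1),'grip s',((t+[0,0,.005]-v[:3])@a).round(4),'srange',s.min().round(3),s.max().round(3),'rms',np.sqrt(np.mean(f(v)[:len(Q)]**2)).round(4))
    return v[:3],a,p
E
python3 - <<'E'
from h import *
togo(.53,.045,.165)
b,a,p=fit()
cv2.imwrite('pics/s4.png',cv2.resize(p[90:240,170:330,::-1],(640,600)))
E
```

```text
t 8.575 tcp [0.4853 0.0482 0.1488] xdir 178.96 ztool [ 0.004  0.002 -1.   ] w 0.029 gf 64.11333560943604 F [-10.39  -1.54  41.6 ] q [-0.4   0.3   0.2   2.1  -0.09  0.75  1.41]
shift tool [-0.0448 -0.0023 -0.016 ] turn -0.04039064357445454
scene 684 base [0.5556 0.0471 0.0103] axis [-0.422  0.008  0.907] tilt 25.0 dir 178.8 grip s 0.1598 srange -0.0 0.148 rms 0.0203
```

View pics/s4.png

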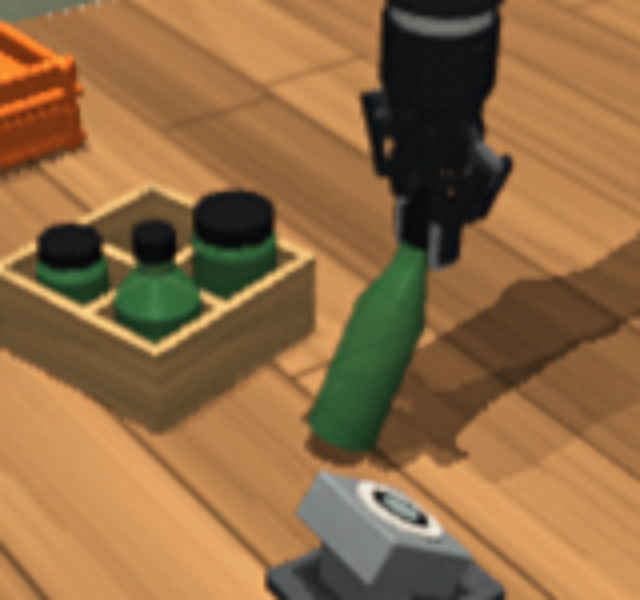

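```bash
python3 - <<'E'
from h import *
p,d,c,T=grab('scene');P=cloud(d,c,T)
h=cv2.cvtColor(p,cv2.COLOR_RGB2HSV)
for v in range(150,208,5):
    k=[u for u in range(245,275) if 50<h[v,u,0]<90 and h[v,u,1]>110]
    if k: u=k[len(k)//2];print(v,k[0],k[-1],P[v,u].round(4),h[v,u])
E
```

```text
150 271 271 [0.504  0.0487 0.1548] [ 71 153  35]
155 268 274 [0.5068 0.0531 0.1422] [ 62 126 103]
160 264 274 [0.5156 0.0564 0.1311] [ 62 117 113]
165 260 274 [0.5237 0.0586 0.1191] [ 60 111 108]
170 258 274 [0.531  0.0642 0.1087] [ 59 114 101]
175 256 272 [0.5378 0.0648 0.0952] [ 61 118  95]
180 254 271 [0.5455 0.0665 0.0827] [ 58 113  97]
185 252 269 [0.5488 0.0672 0.0675] [ 63 122  86]
190 249 266 [0.556  0.0636 0.0511] [ 61 119  88]
195 248 264 [0.5635 0.0649 0.0378] [ 63 123  81]
200 253 263 [0.5609 0.0713 0.0229] [ 63 131  70]
```

```bash
python3 - <<'E'
s=open('h.py').read()
s=s.replace("(hsv[...,1]>110)","(hsv[...,1]>85)").replace("(P[...,1]>-.03)","(abs(P[...,1]-t[1])<.04)")
open('h.py','w').write(s)
E
python3 - <<'E'
from h import *
for n in ('scene','top','wrist'):
    try: fit(n)
    except Exception as e: print(n,e)
E
```

```text
scene 765 base [0.5555 0.0469 0.009 ] axis [-0.414  0.01   0.91 ] tilt 24.4 dir 178.6 grip s 0.1609 srange -0.0 0.149 rms 0.0259
top 152 base [0.578  0.0356 0.0668] axis [-0.966  0.113  0.233] tilt 76.5 dir 173.3 grip s 0.1112 srange -0.0 0.15 rms 0.0792
wrist 797 base [0.5208 0.0473 0.0805] axis [-0.131 -0.013  0.991] tilt 7.6 dir -174.4 grip s 0.0773 srange 0.015 0.1 rms 0.0025
```

```bash
cat >> h.py <<'E'
def fit2():
    t=r.get_obs()['tcp_pos'];Qs=[]
    for n in('scene','wrist'):
        p,Q,uv,T=axis(n);Qs.append(Q[~np.isnan(Q).any(1)])
    prof=lambda s:np.interp(s,[0,.1,.132,.15],[.026,.026,.013,.013])
    g0=t+[0,0,.005]
    def res(v,Q):
        a=np.array([v[0],v[1],1.]);a/=np.linalg.norm(a);b=g0+[v[3],v[4],0]-v[2]*a
        w=Q-b;s=w@a;rr=np.linalg.norm(w-np.outer(s,a),axis=1)
        return rr-prof(s)+5*np.maximum(0,-s)+5*np.maximum(0,s-.155)
    Q=np.vstack(Qs);best=None
    for tx in(0,-.3,-.5,-.7):
        q=least_squares(lambda v:np.r_[res(v,Q),v[3:]*3],[tx,0,.165,0,0],loss='cauchy',f_scale=.002)
        if best is None or q.cost<best.cost:best=q
    v=best.x;a=np.array([v[0],v[1],1.]);a/=np.linalg.norm(a)
    print('tilt',np.degrees(np.arccos(a[2])).round(1),'dir',np.degrees(np.arctan2(a[1],a[0])).round(1),'grip s',v[2].round(4),'off',v[3:].round(4),'base',(g0+[v[3],v[4],0]-v[2]*a).round(4),[(len(q),(abs(res(v,q))<.004).mean().round(2)) for q in Qs])
    return v
E
python3 - <<'E'
from h import *
fit2()
E
```

```text
tilt 24.3 dir -179.9 grip s 0.1585 off [ 0.0055 -0.001 ] base [0.556  0.0473 0.0093] [(755, np.float64(0.93)), (835, np.float64(0.96))]
```

The fit gives a 24.3° tilt, and the lowest edge comes out at z≈0, which checks. The foot slid about 3 cm along the counter, so I'll lift, go back out in x, and tilt further.

arm_command:
  plan: "0 0 -.02 0;-.04 0 0 0;-.04 0 0 0;0 0 .015 0;0 0 .003 0;0 0 0 0;.005 0 .002 0;.005 0 .002 0;.005 0 .002 0;.005 0 .002 0;.005 0 .002 0;.005 0 .002 0;0 0 0 0"
  hand: 1
  grip_force: 20

```text
clock: 10.55
tcp_pos: [0.533, 0.0471, 0.1347]
orientation: [-0.027, -3.141, -0.0]
contact_force: [0.3, 1.2, 6.3]
grip_width: 0.0287
gripper_force: 61.7
```

```bash
python3 - <<'E'
from h import *
togo(.53,.045,.165)
fit2()
E
```

```text
t 10.55 tcp [0.533  0.0471 0.1347] xdir 179.01 ztool [-0.001  0.    -1.   ] w 0.0287 gf 61.660205125808716 F [0.32 1.17 6.34] q [-0.37  0.39  0.21  2.   -0.11  0.76  1.46]
shift tool [ 0.003  -0.0022 -0.0303] turn 0.00836379972861323
tilt 36.5 dir 179.1 grip s 0.1548 off [ 0.0056 -0.0002] base [0.6305 0.0454 0.0152] [(806, np.float64(0.95)), (316, np.float64(0.97))]
```

Tilt is now 36.5°. I'll tighten the grip, lift clear, and check the bottle's attitude in the air.

arm_command:
  plan: "0 0 0 0;0 0 -.01 0;0 0 -.025 0;.01 0 -.035 0;.02 0 -.034 0;.02 0 0 0;0 0 0 0;0 0 0 0"
  hand: 1
  grip_force: 100

```text
clock: 11.65
tcp_pos: [0.4838, 0.0477, 0.2383]
orientation: [-0.028, -3.14, 0.001]
contact_force: [0.7, -0.4, -2.8]
grip_width: 0.0277
gripper_force: 98.6
```

```bash
python3 - <<'E'
from h import *
togo(.53,.045,.165)
fit2();fit2()
E
```

```text
t 11.65 tcp [0.4838 0.0477 0.2383] xdir 178.99 ztool [-0.001 -0.    -1.   ] w 0.0277 gf 98.58967065811157 F [ 0.74 -0.39 -2.81] q [-0.43  0.17  0.23  2.01 -0.05  0.96  1.38]
shift tool [-0.0463 -0.0019  0.0733] turn -0.010258498129559257
tilt 35.1 dir 178.6 grip s 0.1554 off [0.0053 0.0002] base [0.5784 0.0458 0.1162] [(879, np.float64(0.96)), (69, np.float64(0.88))]
tilt 35.1 dir 178.5 grip s 0.1555 off [0.0052 0.0004] base [0.5788 0.0458 0.1161] [(894, np.float64(0.96)), (66, np.float64(0.88))]
```

Tilt is 35.1° with a heading of 178.6°. Now I'll slide across to the reader axis.

arm_command:
  plan: "0 .02 -.003 0;0 .03 0 0;0 .03 0 0;0 .03 0 0;0 .02 0 0;0 .012 0 0;0 0 0 0;0 0 0 0"

```text
clock: 12.85
tcp_pos: [0.4867, 0.1885, 0.2417]
orientation: [-0.03, -3.141, 0.001]
contact_force: [-0.1, -0.2, -1.8]
grip_width: 0.0282
gripper_force: 98.7
```

```bash
python3 - <<'E'
from h import *
togo(.53,.045,.165)
v=fit2();v=fit2()
a=np.array([v[0],v[1],1.]);a/=np.linalg.norm(a)
t=r.get_obs()['tcp_pos'];b=t+[v[3],v[4],.005]-v[2]*a
for psi in(178.,179.):
  A=np.array([.5736*np.cos(np.radians(psi)),.5736*np.sin(np.radians(psi)),.8192])
  for L in([.6154,.1870,.07],[.611,.1863,.07]):
    w=b-L;print(psi,L,'along',(w@A).round(4),'perp',(w-(w@A)*A).round(4),'ang',np.degrees(np.arccos(a@A)).round(1))
p=grab('scene')[0];q=grab('wrist')[0];w=grab('top')[0]
a=cv2.resize(p[100:250,190:340,::-1],(400,400));c=cv2.resize(w[140:240,170:270,::-1],(400,400))
cv2.imwrite('pics/end.png',cv2.hconcat([a,c]))
cv2.imwrite('pics/wr.png',q[:,:,::-1])
E
```

```text
t 12.85 tcp [0.4867 0.1885 0.2417] xdir 178.9 ztool [-0.    -0.001 -1.   ] w 0.0282 gf 98.6889374256134 F [-0.1  -0.24 -1.76] q [-0.61  0.23  0.14  1.93 -0.04  0.99  1.1 ]
shift tool [-0.046  -0.1426  0.0768] turn -0.0955620001605837
tilt 35.2 dir 178.6 grip s 0.1557 off [0.0052 0.    ] base [0.5817 0.1864 0.1196] [(1065, np.float64(0.97)), (87, np.float64(0.86))]
tilt 35.1 dir 178.8 grip s 0.1555 off [0.0054 0.    ] base [0.5815 0.1867 0.1196] [(1065, np.float64(0.97)), (95, np.float64(0.83))]
178.0 [0.6154, 0.187, 0.07] along 0.0601 perp [ 0.0005 -0.0011  0.0004] ang nan
178.0 [0.611, 0.1863, 0.07] along 0.0576 perp [ 0.0035 -0.0003  0.0025] ang nan
179.0 [0.6154, 0.187, 0.07] along 0.0601 perp [ 0.0006 -0.0005  0.0004] ang nan
179.0 [0.611, 0.1863, 0.07] along 0.0576 perp [0.0035 0.0003 0.0025] ang nan<stdin>:9: RuntimeWarning: invalid value encountered in arccos
```

View pics/end.png

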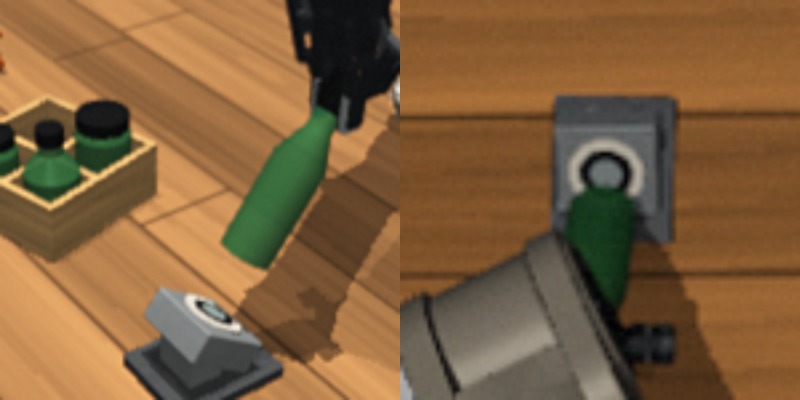

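View pics/wr.png

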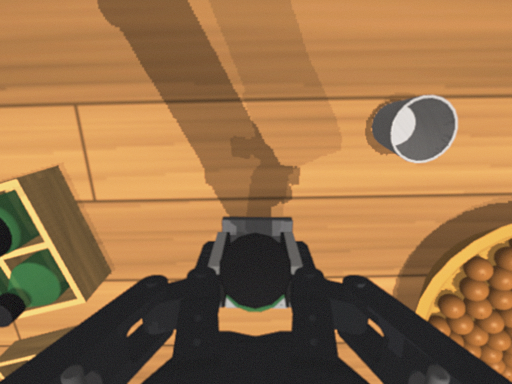

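The bottle points squarely at the lens: the scene view shows the underside over the ring, and the top view shows it in line with the head. The fit puts it 58–60 mm out and less than 5 mm off centre, with about 35° of tilt. One small trim, then I'll hand in.

arm_command:
  plan: ".002 0 0 0;0 0 0 0;0 0 0 0;0 0 0 0;0 0 0 0;0 0 0 0"

```text
clock: 13.95
tcp_pos: [0.4846, 0.1899, 0.2418]
orientation: [0.028, 3.141, 0.0]
contact_force: [-0.9, 0.2, -2.1]
grip_width: 0.0283
gripper_force: 98.7
```

```bash
python3 - <<'E'
from h import *
fit2(); print(r.get_obs()['qvel'].round(3)); print(ticket.hand_in())
E
```

```text
tilt 35.1 dir 178.9 grip s 0.1556 off [ 0.0053 -0.    ] base [0.5793 0.1881 0.1195] [(1062, np.float64(0.96)), (91, np.float64(0.86))]
[ 0.001  0.001 -0.001  0.    -0.001 -0.002  0.001]
the job is handed in; nothing more can be done
None
```

I handed the job in at about 14 s with the oil bottle held steady over the reader: tilted 35.1°, underside about 6 cm from the lens, and centred to within about 3 mm by my camera fit; the hand-in gave no verdict.

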